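Clear the trimming jig and hold the setting square in its corner

ROBOT

A 6-joint arm with a two-finger parallel gripper is mounted at the origin on the work surface. World frame = base frame: x ahead of the robot, y to its left, z up, the work surface at z = 0. Lengths are in m, angles in degrees, forces in N, time in s.
With the tool pointing down it reaches from about 0.375 to 0.9 m from the base axis. Payload 3.1 kg.
Tool frame: the origin (TCP) lies between the finger pads, 19 mm behind the fingertips; this is the grasp point; z points along the fingers, y is the line along which they close (so a half turn about z gives the same grasp; the last joint's range is limited). The gripper opens to 87 mm and grips with 3 to 60 N. Pads are 19 mm wide; open, the fingers measure 117 mm over their backs; the gripper's body (75 mm by 190 mm) begins 51 mm behind the grasp point.
Start: joints at [-83.795, 30.224, 82.088, -0, 67.689, -10.227], TCP at [0.177, -0.599, 0.241] pointing down, gripper open.
Joint ranges: [-176.69, 176.69], [-43.24, 126.21], [12.49, 139.97], [-82, 262], [0, 151.66], [-163.58, 163.58]. Speed limits (degrees/s): [159.86, 159.86, 180, 180, 180, 180].

INTERFACE

Orientations are given as a 3x3 rotation matrix whose columns are the frame's x, y, z axes.
In Python, from rig import bot, cams, telemetry gives the robot as it stands (bot), with the cameras (cams) and the readings (telemetry).
- The arm moves only by the shell command python3 steer.py 'ROWS'. ROWS is a JSON list of rows, 1 to 20 of them, each written [[dx, dy, dz], [rx, ry, rz], opening]: dx, dy, dz in normalised numbers (1 is 0.8 m), then a rotation vector rx, ry, rz in parts of the range, where 1.0 means 180 degrees, then the opening from 0.0 (shut) to 1.0 (fully open); each row is the pose to reach, as a shift and turn from the pose commanded when the command began, along the tool's axes at that moment; what a row does not reach only later rows make up. A row lasts 1/10 s, in which the tool goes at most 0.05 m and 8.59 degrees, less where a joint would pass 70% of its speed; a pose out of reach is approached as far as the arm can. The fingers move at their own pace and stop on an object; the grip force is fixed at half the most. Time passes only in rows, so rows that do not move let the fingers close. It prints the time, the measured TCP pose, the force, the opening and the grip force at its end. Shift and turn numbers lie between -1 and 1, and a call with a number outside is refused. Input that does not fit is refused with a message, and nothing moves.
- telemetry.read_state(): the state, without advancing time (a new reading comes with each control period).
- cams.capture(name): name is "scene" or "top"; returns a dict with "color" (420x560x3 uint8, red, green, blue), "K" (3x3 intrinsics, pixels), "D" ([k1, k2, p1, p2, k3] as OpenCV has them; the pictures are not rectified), "view" (4x4, takes a point from world to camera coordinates). Camera axes: x right, y up, looking along -z (the intrinsics and any distortion apply to the point x, -y, -z); pixel columns grow to the right and rows downward; lengths in m; the calibration is good to about 2 mm. A picture is of the moment at which its call begins. There is no depth.
- bot.hand_in(): hands the job in; it is judged then, once.
The state is a dict: "time_s": time; "joint_positions": joint angles; "qvel": joint speeds; "tau": joint torques, N m; "position": TCP position; "tcp_rot": TCP orientation; "force": force on the tool from outside, world axes, zero at the start; "moment": the same for the moment, N m; "opening": opening from 0.0 (shut) to 1.0 (fully open); "grasp_force": force on a finger pad.
Only numpy, scipy, OpenCV 4.12 (cv2) and the standard library are available. Lean on these libraries where they do the work, as an engineer would, in place of code of your own. Each camera call takes 0.05 s, during which the arm holds its last target. There are 200 camera calls.

TASK

Take the wax block on its green cassette off the trimming jig and lay it in the white tray. Then take the brass setting square by its black grip, lay it flat on the jig's plate and press it into the corner until its two outer faces sit flush against both rails; finish while still gripping it and pressing it firmly against both rails, so that I can tighten their screws. Leave everything else on the bench where it is.

Things in the scene. Friction and masses are not known exactly. Their poses are not given: they have to be found in the camera images.
- jig: Trimming jig, fixed to the bench (its place and yaw differ each time): a dark plate 190 x 190 x 10 mm thick, origin at the centre of its underside, z up. Two rails stand on it along its +x and +y edges, 20 mm thick, tops 40 mm above the bench (30 above the plate); their inner faces lie at x = +75 and y = +75 mm of the jig's frame and meet in a closed inside corner. The -x and -y edges are open.
- back_rail: Rigid, smooth bare aluminium rail along the jig's +x edge, inner face looking to the jig's -x, reaching from y = -95 to +75 mm of the jig. Same frame as the jig (origin at the centre of the jig plate's underside).
- side_rail: Rigid, smooth blue rail along the jig's +y edge, inner face looking to the jig's -y, reaching from x = -95 to +75 mm of the jig. Same frame as the jig.
- jig_corner (a point): Point where the two rails' inner faces meet the top of the plate, at (75, 75, 10) mm of the jig's frame.
- square: Smooth brass L-shaped setting square lying flat, 0.2 to 0.45 kg: two arms 110 long, 22 wide, 10 mm thick, with a gusset and an upright black grip bar. Origin on the underside below the grip's middle; z up. The L's outer corner is at (+42, +42) mm, outer faces look to +x and +y, arms run from the corner to -x and -y. Seated in the jig, its x, y axes match the jig's.
- square_corner (a point): Outer corner of the square, on its underside.
- square_grip (a point): Middle of the black grip bar, 38 mm above the square's underside. The bar is 50 long, 14 thick, from 9 to 55 mm above the underside, on the brass gusset (8 mm thick); it runs along the square's diagonal (towards the outer corner, 45 degrees from x to y); pinch it from above across its 14 mm.
- cassette: White wax block on a green cassette, 40 (x) x 28 (y) x 18 mm tall, 30 g, origin at the centre of its underside; it starts lying on the jig's plate.
- tray: White open tray fixed on the bench, 180 (x) x 140 (y) mm outside, 22 tall, walls and floor 4 mm thick (inner floor 4 mm above the bench), origin at the centre of its underside.
- specimen_pot: Bystander: blue open plastic cup, 48 across, 55 tall (sizes in mm); leave it alone.
- stain_jar: Bystander: amber glass jar with black cap, 56 across, 90 tall (sizes in mm); leave it alone.
- wash_bottle: Bystander: white bottle with red cap, 60 across, 150 tall (sizes in mm); leave it alone.
- slide_box: Bystander: flat yellow box, 80 x 110 x 35 tall (sizes in mm); leave it alone.
- brush: Bystander: small brush lying on the bench, 160 long (sizes in mm); leave it alone.
- black_frame: Bystander: shallow black frame, 140 x 110 x 16 tall (sizes in mm); leave it alone.

How it is judged (in metres and radians):
On the way, in this order (a step that is already met when the one before it is completed fails the run):
1. the wax block lies in the white tray, let go (x of cassette in the frame of tray between -0.082 and 0.082 m and y of cassette in the frame of tray between -0.062 and 0.062 m and z of cassette in the frame of tray below 0.022 m and contact force between cassette and the fingers below 0.1 N and linear speed of cassette below 0.03 m/s), for 0.2 s.
2. the square is held flat in the jig's corner, flush against both rails (horizontal distance between square_corner and jig_corner below 0.004 m and angle between the x axis of square and the x axis of jig, either way round below 0.026 rad and angle between square's own z axis and vertical below 0.03 rad and z of square in the frame of jig between 0.007 and 0.014 m and contact force between square and back_rail above 1 N and contact force between square and side_rail above 1 N and contact force between square and the fingers above 1.5 N and distance between the grasp point and square_grip below 0.035 m), for 0.3 s.
At the end, for the whole second after the job is handed in: Wax block in the tray, let go. Square flat on the plate (within 4 mm, 1.7 degrees), corner within 4 mm of the rails' corner, turned under 1.5 degrees from the rails, pressing each rail with over 1 N, still held by its grip (TCP within 35 mm of its middle, over 1.5 N), all at rest (all of step 2 and x of cassette in the frame of tray between -0.082 and 0.082 m and y of cassette in the frame of tray between -0.062 and 0.062 m and z of cassette in the frame of tray below 0.022 m and contact force between cassette and the fingers below 0.1 N and linear speed of square below 0.01 m/s and linear speed of cassette below 0.02 m/s); the arm keeps its last pose, push and grip.
It fails at once if a bystander on the bench is moved more than 25 mm (distance of any of specimen_pot, stain_jar, wash_bottle, slide_box, brush, black_frame from where it was at the start of the episode above 0.025 m).
It also fails if it takes over 61 s, if anything falls off the work surface, if the arm or the gripper's body presses on something with over 40 N, if the wrist force passes 120 N, or if a joint passes its speed limit or range.

## Working session

There is one attempt and no reset: what is moved stays moved. The work goes in short steps, Python scripts to look and compute and a shell command to move; the robot and the scene stay as the last step left them, time stands still between calls to the robot, and variables do not carry over. Pictures are saved under pics/ and viewed, at most 10 in all, crops included, and the job is handed in when it is done.

```bash
ls; mkdir -p pics; python3 - <<'E'
from rig import bot, cams, telemetry
import cv2,pickle
for n in("top","scene"):
    c=cams.capture(n); pickle.dump(c,open(n+".pkl","wb")); cv2.imwrite(f"pics/{n}0.png",c["color"][:,:,::-1])
    print(n,c["K"],c["D"],c["view"])
s=telemetry.read_state();print(s["position"],s["tcp_rot"],s["time_s"])
E
```

```text
pics
rig.py
steer.py
top [[523.84655317   0.         266.94279485]
 [  0.         523.84655317 211.36116904]
 [  0.           0.           1.        ]] [0.01145901 0.         0.         0.         0.        ] [[-0.01326866 -0.99979182 -0.01550036  0.02004883]
 [ 0.99624375 -0.014545    0.0853629  -0.54579803]
 [-0.08557058 -0.01430948  0.99622935 -1.4339973 ]
 [ 0.          0.          0.          1.        ]]
scene [[414.41571212   0.         283.1458185 ]
 [  0.         414.41571212 216.57118333]
 [  0.           0.           1.        ]] [-0.10521252  0.          0.          0.          0.        ] [[-0.61891448  0.78542261  0.00749671  0.36261003]
 [-0.51170478 -0.41042864  0.75478908  0.23713213]
 [ 0.59590527  0.46331378  0.65592472 -1.71322266]
 [ 0.          0.          0.          1.        ]]
[ 0.17675043 -0.59882696  0.24035474] [[ 9.59161246e-01  2.82859786e-01 -2.16091014e-04]
 [ 2.82859648e-01 -9.59159263e-01  1.98190822e-03]
 [ 3.53336437e-04 -1.96209298e-03 -9.99998013e-01]] 0.1
```

View pics/top0.png

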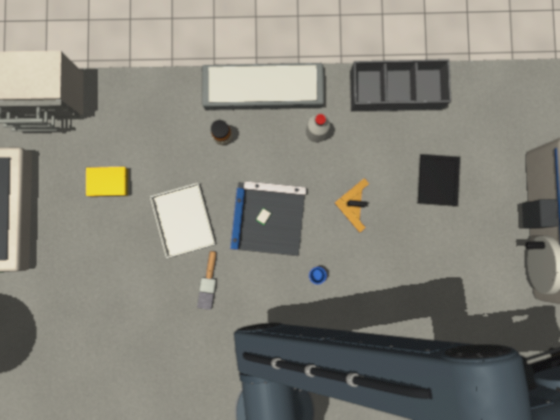

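View pics/scene0.png

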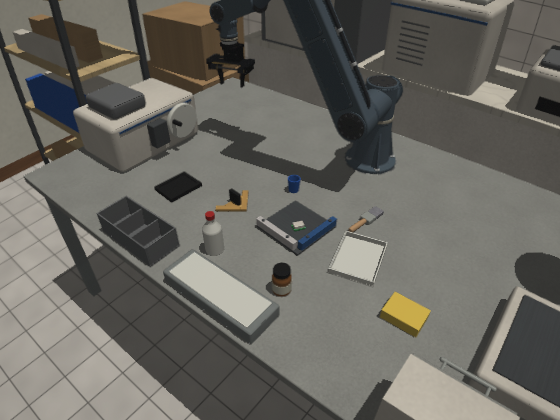

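The top view shows the jig around (270,218) with its blue rail at left (237,216) and its aluminium rail at the top (275,187). The cassette is at (263,216), the tray at (183,220), and the square has its grip at (356,204) and corner at (336,203). The scene view shows the same layout, with the square at (235,200) and the jig at (297,225).

```bash
cat > h.py <<'E'
import numpy as np,cv2,pickle
def ray(c,px):
    u=cv2.undistortPoints(np.float64(px).reshape(-1,1,2),c["K"],np.float64(c["D"])).reshape(-1,2)
    d=np.c_[u[:,0],-u[:,1],-np.ones(len(u))]; R=c["view"][:3,:3]
    return -R.T@c["view"][:3,3], d@R
def onz(c,px,z):
    o,d=ray(c,px); return (o+d*((z-o[2])/d[:,2])[:,None])
def proj(c,P):
    P=np.float64(P).reshape(-1,3); q=P@c["view"][:3,:3].T+c["view"][:3,3]
    q=q*[1,-1,-1]; return cv2.projectPoints(q,np.zeros(3),np.zeros(3),c["K"],np.float64(c["D"]))[0].reshape(-1,2)
def masks(c,box):
    x0,y0,x1,y1=box; h=cv2.cvtColor(c["color"],cv2.COLOR_RGB2HSV).astype(int)
    k=np.zeros(h.shape[:2],bool);k[y0:y1,x0:x1]=1
    return h[...,0],h[...,1],h[...,2],k
def biggest(m):
    n,l,s,ce=cv2.connectedComponentsWithStats(m.astype(np.uint8)); i=1+np.argmax(s[1:,4]); return (l==i)
def pts(m): y,x=np.nonzero(m); return np.c_[x,y].astype(float)
E
python3 - <<'E'
from h import *
c=pickle.load(open("top.pkl","rb"))
im=c["color"][:,:,::-1]
a=cv2.resize(im[170:265,225:315],None,fx=6,fy=6,interpolation=cv2.INTER_NEAREST)
b=cv2.resize(im[170:240,330:375],None,fx=5,fy=5,interpolation=cv2.INTER_NEAREST)
o=np.zeros((570,540+225,3),np.uint8);o[:,:540]=a;o[:350,540:]=b
cv2.imwrite("pics/crop.png",o)
print("cam",ray(c,[[0,0]])[0])
def show(n,m,z):
    m=biggest(m); p=pts(m); r=cv2.minAreaRect(np.float32(onz(c,p,z)[:,:2])); print(n,m.sum(),p.mean(0),onz(c,[p.mean(0)],z)[0],np.round(r[0],4),np.round(r[1],4),r[2])
H,S,V,k=masks(c,(225,170,315,265))
show("blue",k&(H>95)&(H<125)&(S>130),.04)
show("alu",k&(V>150)&(S<40)&(np.indices(H.shape)[0]<198),.04)
show("cass",k&(V>120)&(np.indices(H.shape)[0]>202)&(np.indices(H.shape)[1]>250),.018)
show("plate",k&(V<75)&(S<110),.01)
H,S,V,k=masks(c,(325,170,375,240))
show("brass",k&(H>8)&(H<30)&(S>110)&(V>90),.01)
show("grip",k&(V<60),.055)
H,S,V,k=masks(c,(140,175,225,265))
show("tray",k&(V>130)&(S<50),.02)
E
```

```text
cam [ 0.42130593 -0.00841374  1.47549187]
blue 362 [237.68508287 218.25966851] [0.52674371 0.09291316 0.04      ] [0.5276 0.093 ] [0.0185 0.1659] 83.54304504394531
alu 514 [273.71984436 186.6770428 ] [ 0.61273455 -0.00741555  0.04      ] [ 0.6145 -0.0097] [0.1709 0.0277] 83.37770080566406
cass 1335 [294.0411985  245.03146067] [ 0.45162642 -0.06143582  0.018     ] [ 0.4844 -0.0302] [0.1757 0.1696] 89.25049591064453
plate 159 [242.71698113 219.10062893] [0.52637745 0.08091703 0.01      ] [0.5269 0.0806] [0.0082 0.1642] 83.28949737548828
brass 720 [352.54027778 204.35277778] [ 0.56339748 -0.22759063  0.01      ] [ 0.5617 -0.2528] [0.1094 0.1104] 38.9444694519043
grip 67 [357.68656716 203.41791045] [ 0.56137889 -0.23486904  0.055     ] [ 0.5598 -0.233 ] [0.0488 0.0109] 89.14324951171875
tray 7280 [180.93543956 218.89931319] [0.52871001 0.25289214 0.02      ] [0.528  0.2508] [0.2367 0.2509] 89.64279174804688
```

View pics/crop.png

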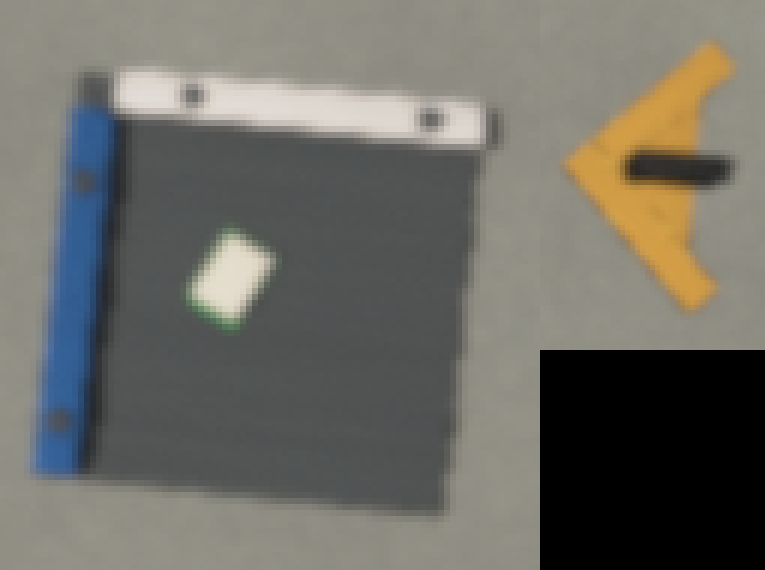

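The crop confirms the jig is yawed by about −6.5°, with the cassette tilted on the plate. The square's outer corner points along world +y and its grip lies along its diagonal. Next I fit edges and triangulate.

```bash
cat > meas.py <<'E'
from h import *
def edges(c,mask,box,axis,sgn):
    # outermost mask pixel edge per column/row inside box -> pixel coords
    x0,y0,x1,y1=box; out=[]
    for i in (range(x0,x1) if axis==1 else range(y0,y1)):
        v=np.nonzero(mask[y0:y1,i] if axis==1 else mask[i,x0:x1])[0]
        if len(v):
            e=(v.max()+.5 if sgn>0 else v.min()-.5)+(y0 if axis==1 else x0)
            out.append((i,e) if axis==1 else (e,i))
    return np.array(out,float)
def line(P):
    vx,vy,x,y=cv2.fitLine(np.float32(P[:,:2]),cv2.DIST_HUBER,0,.0005,.0005).ravel(); return np.array([x,y]),np.array([vx,vy])
def inter(a,b): t=np.linalg.solve(np.c_[a[1],-b[1]],b[0]-a[0]); return a[0]+t[0]*a[1]
ang=lambda l:np.degrees(np.arctan(l[1][1]/l[1][0]))
E
python3 - <<'E'
from meas import *
c=pickle.load(open("top.pkl","rb"));D={}
H,S,V,k=masks(c,(225,170,315,265))
alu=biggest(k&(V>130)&(S<40)&(np.indices(H.shape)[0]<196)&(np.indices(H.shape)[1]>240)&True)
# restrict by brightness above bench: use V>165
alu=biggest(k&(V>165)&(np.indices(H.shape)[0]<198))
blue=biggest(k&(H>95)&(H<125)&(S>110)&(V>90))
Lin=line(onz(c,edges(c,alu,(250,178,300,200),1,1),.01)); Lout=line(onz(c,edges(c,alu,(250,178,300,200),1,-1),.04))
Bin=line(onz(c,edges(c,blue,(228,192,250,245),0,1),.04)); Bout=line(onz(c,edges(c,blue,(228,192,250,245),0,-1),.04))
dark=biggest(k&(V<100)&(S<60))
Px=line(onz(c,edges(c,dark,(250,238,290,262),1,1),.01)); Py=line(onz(c,edges(c,dark,(280,200,312,245),0,1),.01))
for n,l in dict(Lin=Lin,Lout=Lout,Bin=Bin,Bout=Bout,Px=Px,Py=Py).items(): print(n,l[0],ang(l))
yaw=np.radians(np.mean([ang(Bin),ang(Bout),ang(Py)]+[ang(l)-90 if ang(l)>0 else ang(l)+90 for l in(Lin,Lout,Px)]))
ex=np.array([np.cos(yaw),np.sin(yaw)]);ey=np.array([-ex[1],ex[0]])
print("yaw",np.degrees(yaw))
for n,l,off in(("Lin",Lin,75),("Lout",Lout,95),("Px",Px,-95)):print(n,l[0]@ex-off/1e3 + 0*1, "(centre along ex)")
for n,l,off in(("Bin",Bin,75),("Bout",Bout,95),("Py",Py,-95)):print(n,l[0]@ey-off/1e3,"(centre along ey)")
# cassette
m=biggest(k&(V>110)&(np.indices(H.shape)[0]>203)&(np.indices(H.shape)[0]<228)&(np.indices(H.shape)[1]>252)&(np.indices(H.shape)[1]<275))
p=pts(m);r=cv2.minAreaRect(np.float32(onz(c,p,.02)[:,:2]));print("cass",p.mean(0),onz(c,[p.mean(0)],.02),r)
# square
H,S,V,k=masks(c,(325,170,375,240))
b=biggest(k&(H>8)&(H<30)&(S>110)&(V>90))
e1=edges(c,b,(330,183,360,201),0,-1); e2=edges(c,b,(330,207,360,228),0,-1)
l1=line(onz(c,e1,.005));l2=line(onz(c,e2,.005))
print("sq edges",ang(l1),ang(l2),"corner",inter(l1,l2))
# tray
H,S,V,k=masks(c,(145,175,220,265)); 
t=biggest(k&(V>150)); p=pts(t); r=cv2.minAreaRect(np.float32(onz(c,p,.012)[:,:2]));print("tray",r)
s=pickle.load(open("scene.pkl","rb"))
H,S,V,k=masks(s,(215,185,260,215)); g=biggest(k&(V<70)); print("scene grip px",pts(g).mean(0),g.sum())
H,S,V,k=masks(s,(285,215,312,235)); w=biggest(k&(V>150)); print("scene cass",pts(w).mean(0),w.sum())
E
```

```text
Lin [0.6073138  0.01198186] 83.02791
Lout [0.62429667 0.00603144] 83.07579
Bin [0.5274458  0.08473209] -6.749042
Bout [0.54366046 0.10126197] -6.535508
Px [0.433049  0.0070347] 82.99581
Py [ 0.5347403  -0.08634225] -6.490012
yaw -6.779175
Lin 0.5266534 (centre along ex)
Lout 0.5242199 (centre along ex)
Px 0.5241909 (centre along ex)
Bin 0.071401 (centre along ey)
Bout 0.06972934 (centre along ey)
Py 0.0723838 (centre along ey)
cass [262.86419753 215.97530864] [[0.53358399 0.02403181 0.02      ]] ((0.5337309241294861, 0.023980814963579178), (0.030210299417376518, 0.04177740216255188), 55.66287612915039)
sq edges -51.191906 38.660492 corner [ 0.570363   -0.17594478]
tray ((0.5273041725158691, 0.25415343046188354), (0.1883571743965149, 0.14574530720710754), 14.910478591918945)
scene grip px [234.20408163 196.93877551] 147
scene cass [298.19565217 223.43478261] 46
```

```bash
cat > go.py <<'E'
import sys
from h import *
from rig import bot, cams, telemetry
from scipy.spatial.transform import Rotation as Ro
x,y,z,a=map(float,sys.argv[1:5]); s=telemetry.read_state(); R=np.array(s["tcp_rot"]); p=np.array(s["position"])
t=np.radians(a); Y=np.array([np.cos(t),np.sin(t),0]);Z=np.array([0,0,-1.]);T=np.c_[np.cross(Y,Z),Y,Z]
print("shift",np.round(R.T@(np.array([x,y,z])-p),4),"rot",np.round(Ro.from_matrix(R.T@T).as_rotvec(degrees=True),2),"j",np.round(s["joint_positions"],1),"t",s["time_s"])
E
python3 go.py .5337 .0240 .12 55.7
python3 -c "
from h import *
c=pickle.load(open('scene.pkl','rb'))
print(proj(c,[[.5639,-.235,.032],[.5337,.024,.028],[.6127,.0743,.04]]))"
```

```text
shift [ 0.5185 -0.4962  0.1215] rot [-4.0000e-02 -1.4000e-01 -1.2927e+02] j [-83.8  30.3  82.1  -0.   67.7 -10.2] t 0.1
[[234.93304369 197.03370444]
 [298.72651406 224.0591088 ]
 [296.67720604 241.2456986 ]]
```

The scene view confirms the grip and cassette points to within 1 px, so I move.

Careful with the scale: shifts go in shares of 0.8 m and turns go in shares of 180 degrees. That gives: 0.5185 m / 0.8 = 0.6481, -0.4962 m / 0.8 = -0.6203, -129.3 degrees / 180 = -0.7183.

```bash
python3 steer.py '[[[0.6481, -0.6203, 0.0625], [0, -0.0008, -0.7183], 0.6], [[0.6481, -0.6203, 0.0625], [0, -0.0008, -0.7183], 0.6], [[0.6481, -0.6203, 0.0625], [0, -0.0008, -0.7183], 0.6], [[0.6481, -0.6203, 0.0625], [0, -0.0008, -0.7183], 0.6], [[0.6481, -0.6203, 0.0625], [0, -0.0008, -0.7183], 0.6], [[0.6481, -0.6203, 0.0625], [0, -0.0008, -0.7183], 0.6], [[0.6481, -0.6203, 0.0625], [0, -0.0008, -0.7183], 0.6], [[0.6481, -0.6203, 0.0625], [0, -0.0008, -0.7183], 0.6], [[0.6481, -0.6203, 0.0625], [0, -0.0008, -0.7183], 0.6], [[0.6481, -0.6203, 0.0625], [0, -0.0008, -0.7183], 0.6], [[0.6481, -0.6203, 0.0625], [0, -0.0008, -0.7183], 0.6], [[0.6481, -0.6203, 0.0625], [0, -0.0008, -0.7183], 0.6], [[0.6481, -0.6203, 0.0625], [0, -0.0008, -0.7183], 0.6], [[0.6481, -0.6203, 0.0625], [0, -0.0008, -0.7183], 0.6], [[0.6481, -0.6203, 0.0625], [0, -0.0008, -0.7183], 0.6], [[0.6481, -0.6203, 0.0625], [0, -0.0008, -0.7183], 0.6], [[0.6481, -0.6203, 0.125], [0, -0.0008, -0.7183], 0.6], [[0.6481, -0.6203, 0.1519], [0, -0.0008, -0.7183], 0.6], [[0.6481, -0.6203, 0.1519], [0, -0.0008, -0.7183], 0.6], [[0.6481, -0.6203, 0.1519], [0, -0.0008, -0.7183], 0.6]]'; python3 go.py .5337 .0240 .032 55.7
```

```text
time_s: 2.1
position: [0.5335, 0.0223, 0.1198]
tcp_rot: [[-0.825, 0.565, -0.001], [0.565, 0.825, -0.002], [-0.0, -0.002, -1.0]]
force: [-0.2, 0.4, 0.4]
opening: 0.6
grasp_force: 0.0
shift [0.0008 0.0017 0.0878] rot [-0.13  0.01 -0.1 ] j [ -9.5  33.6 101.3  -0.2  45.2 -65. ] t 2.1
```

Converted, 0.0875 m / 0.8 = 0.1094, 0.07 m / 0.8 = 0.0875.

```bash
python3 steer.py '[[[0.001, 0.0019, 0.05], [0, 0, 0], 0.6], [[0.001, 0.0019, 0.0875], [0, 0, 0], 0.6], [[0.001, 0.0019, 0.1094], [0, 0, 0], 0.6], [[0.001, 0.0019, 0.1094], [0, 0, 0], 0.6], [[0.001, 0.0019, 0.1094], [0, 0, 0], 0.0], [[0.001, 0.0019, 0.1094], [0, 0, 0], 0.0], [[0.001, 0.0019, 0.1094], [0, 0, 0], 0.0], [[0.001, 0.0019, 0.1094], [0, 0, 0], 0.0], [[0.001, 0.0019, 0.1094], [0, 0, 0], 0.0], [[0.001, 0.0019, 0.1094], [0, 0, 0], 0.0], [[0.001, 0.0019, 0.1094], [0, 0, 0], 0.0], [[0.001, 0.0019, 0.1094], [0, 0, 0], 0.0], [[0.001, 0.0019, 0.05], [0, 0, 0], 0.0], [[0.001, 0.0019, 0], [0, 0, 0], 0.0], [[0.001, 0.0019, 0], [0, 0, 0], 0.0]]'; python3 go.py .527 .254 .12 55.7;python3 go.py .527 .254 .03 55.7
```

```text
time_s: 3.6
position: [0.5373, 0.0245, 0.1241]
tcp_rot: [[-0.827, 0.563, 0.01], [0.563, 0.827, -0.003], [-0.01, 0.003, -1.0]]
force: [0.5, -0.5, 0.9]
opening: 0.309
grasp_force: 30.0
shift [0.1377 0.1838 0.0032] rot [0.14 0.57 0.05] j [ -9.2  33.3 101.   -0.2  45.2 -64.9] t 3.6
shift [0.1386 0.1836 0.0932] rot [0.14 0.57 0.05] j [ -9.2  33.3 101.   -0.2  45.2 -64.9] t 3.6
```

Converted, 0.184 m / 0.8 = 0.23, 0.138 m / 0.8 = 0.1725.

```bash
python3 steer.py '[[[0.1725, 0.23, 0], [0, 0, 0], 0], [[0.1725, 0.23, 0], [0, 0, 0], 0], [[0.1725, 0.23, 0], [0, 0, 0], 0], [[0.1725, 0.23, 0], [0, 0, 0], 0], [[0.1725, 0.23, 0], [0, 0, 0], 0], [[0.1725, 0.23, 0], [0, 0, 0], 0], [[0.1725, 0.23, 0], [0, 0, 0], 0], [[0.1725, 0.23, 0.05], [0, 0, 0], 0], [[0.1725, 0.23, 0.1], [0, 0, 0], 0], [[0.1725, 0.23, 0.115], [0, 0, 0], 0], [[0.1725, 0.23, 0.115], [0, 0, 0], 0], [[0.1725, 0.23, 0.115], [0, 0, 0], 0], [[0.1725, 0.23, 0.115], [0, 0, 0], 0], [[0.1725, 0.23, 0.115], [0, 0, 0], 0]]'; python3 go.py .527 .254 .0275 55.7
```

```text
time_s: 5.0
position: [0.524, 0.2541, 0.0279]
tcp_rot: [[-0.826, 0.564, 0.001], [0.564, 0.826, -0.002], [-0.001, -0.001, -1.0]]
force: [0.2, -0.1, -0.3]
opening: 0.313
grasp_force: 30.0
shift [-0.0025  0.0016  0.0004] rot [-0.06  0.09 -0.01] j [ 14.9  44.8  96.3  -0.2  38.9 -40.6] t 5.0
```

Converted, -0.13 m / 0.8 = -0.1625, -0.1 m / 0.8 = -0.125.

```bash
python3 steer.py '[[[0, 0, 0.0013], [0, 0, 0], 0.6], [[0, 0, 0.0013], [0, 0, 0], 0.6], [[0, 0, 0.0013], [0, 0, 0], 0.6], [[0, 0, 0.0013], [0, 0, 0], 0.6], [[0, 0, -0.0625], [0, 0, 0], 0.6], [[0, 0, -0.125], [0, 0, 0], 0.6], [[0, 0, -0.1625], [0, 0, 0], 0.6], [[0, 0, -0.1625], [0, 0, 0], 0.6]]'; python3 go.py .5639 -.235 .12 -6.3
python3 - <<'E'
from h import *
from rig import bot, cams, telemetry
c=cams.capture("scene"); cv2.imwrite("pics/s1.png",cv2.resize(c["color"][150:300,200:420,::-1],None,fx=3,fy=3))
E
```

```text
time_s: 5.8
position: [0.5267, 0.2558, 0.1623]
tcp_rot: [[-0.827, 0.563, 0.01], [0.563, 0.827, 0.001], [-0.008, 0.006, -1.0]]
force: [0.2, -0.5, -1.4]
opening: 0.6
grasp_force: 0.0
shift [-0.3066 -0.3851  0.0422] rot [ 0.57  0.2  62.05] j [ 15.   32.8  92.5  -0.1  54.1 -40.7] t 5.8
```

View pics/s1.png

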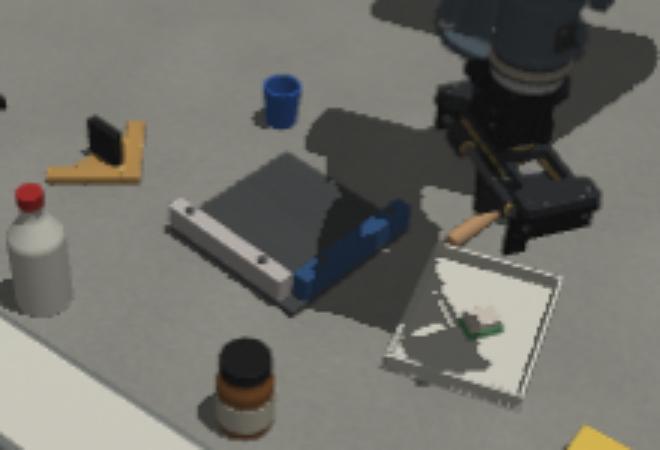

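The cassette lies at about (480,323) in the crop, inside the tray, and the square is untouched at (105,155). Next is the square.

Converted, -0.3851 m / 0.8 = -0.4814, -0.3066 m / 0.8 = -0.3833, 62.05 degrees / 180 = 0.3447.

```bash
python3 steer.py '[[[-0.3833, -0.4814, 0.025], [0.0022, 0.0011, 0.3447], 0.5], [[-0.3833, -0.4814, 0.025], [0.0022, 0.0011, 0.3447], 0.5], [[-0.3833, -0.4814, 0.025], [0.0022, 0.0011, 0.3447], 0.5], [[-0.3833, -0.4814, 0.025], [0.0022, 0.0011, 0.3447], 0.5], [[-0.3833, -0.4814, 0.025], [0.0022, 0.0011, 0.3447], 0.5], [[-0.3833, -0.4814, 0.025], [0.0022, 0.0011, 0.3447], 0.5], [[-0.3833, -0.4814, 0.025], [0.0022, 0.0011, 0.3447], 0.5], [[-0.3833, -0.4814, 0.025], [0.0022, 0.0011, 0.3447], 0.5], [[-0.3833, -0.4814, 0.025], [0.0022, 0.0011, 0.3447], 0.5], [[-0.3833, -0.4814, 0.025], [0.0022, 0.0011, 0.3447], 0.5], [[-0.3833, -0.4814, 0.0528], [0.0022, 0.0011, 0.3447], 0.5], [[-0.3833, -0.4814, 0.0528], [0.0022, 0.0011, 0.3447], 0.5], [[-0.3833, -0.4814, 0.0528], [0.0022, 0.0011, 0.3447], 0.5]]'; python3 go.py .5639 -.235 .038 -6.3
python3 - <<'E'
from meas import *
from rig import bot, cams, telemetry
c=cams.capture("scene"); H,S,V,k=masks(c,(290,215,420,290))
cv2.imwrite("pics/s2.png",cv2.resize(c["color"][120:250,180:340,::-1],None,fx=3,fy=3))
E
```

```text
time_s: 7.15
position: [0.5584, -0.2349, 0.1142]
tcp_rot: [[0.11, 0.994, -0.012], [0.994, -0.11, 0.001], [0.0, -0.012, -1.0]]
force: [-0.2, -0.4, 0.5]
opening: 0.498
grasp_force: 0.0
shift [0.0005 0.0064 0.0761] rot [-0.71 -0.01 -0.02] j [-33.2  38.4  90.4  -0.4  51.9 -26.7] t 7.15
```

```bash
python3 steer.py '[[[0, 0, 0], [0, 0, 0], 0.5], [[0, 0, 0], [0, 0, 0], 0.5], [[0, 0, 0], [0, 0, 0], 0.5]]'; python3 go.py .5639 -.235 .038 -6.3
```

```text
time_s: 7.5
position: [0.5605, -0.2357, 0.1167]
tcp_rot: [[0.109, 0.994, -0.007], [0.994, -0.109, -0.002], [-0.003, -0.007, -1.0]]
force: [-1.0, 0.7, 0.5]
opening: 0.501
grasp_force: 0.0
shift [0.0013 0.0039 0.0787] rot [-0.38  0.17  0.05] j [-33.2  38.2  90.3  -0.4  51.8 -26.7] t 7.5
```

Converted, 0.079 m / 0.8 = 0.0988, 0.04 m / 0.8 = 0.05.

```bash
python3 steer.py '[[[0.0013, 0.0038, 0.05], [0, 0, 0], 0.5], [[0.0013, 0.0038, 0.0988], [0, 0, 0], 0.5], [[0.0013, 0.0038, 0.0988], [0, 0, 0], 0.5], [[0.0013, 0.0038, 0.0988], [0, 0, 0], 0.5], [[0.0013, 0.0038, 0.0988], [0, 0, 0], 0.5], [[0.0013, 0.0038, 0.0988], [0, 0, 0], 0.5]]'; python3 go.py .5639 -.235 .038 -6.3
```

```text
time_s: 8.1
position: [0.5639, -0.2366, 0.0393]
tcp_rot: [[0.11, 0.994, -0.004], [0.994, -0.11, -0.004], [-0.004, -0.004, -1.0]]
force: [-0.7, -0.1, 0.5]
opening: 0.498
grasp_force: 0.0
shift [ 0.0016 -0.0002  0.0013] rot [-0.21  0.26 -0.01] j [-33.1  45.1  91.6  -0.5  43.4 -26.4] t 8.1
```

Converted, 0.001 m / 0.8 = 0.0013.

```bash
python3 steer.py '[[[0.0013, 0, 0.0013], [0, 0, 0], 0], [[0.0013, 0, 0.0013], [0, 0, 0], 0], [[0.0013, 0, 0.0013], [0, 0, 0], 0], [[0.0013, 0, 0.0013], [0, 0, 0], 0], [[0.0013, 0, 0.0013], [0, 0, 0], 0], [[0.0013, 0, 0.0013], [0, 0, 0], 0], [[0.0013, 0, 0.0013], [0, 0, 0], 0], [[0.0013, 0, 0.0013], [0, 0, 0], 0], [[0.0013, 0, 0.0013], [0, 0, 0], 0]]'; python3 go.py .5639 -.235 .13 -6.3
python3 - <<'E'
from meas import *
from rig import bot, cams, telemetry
c=cams.capture("top"); pickle.dump(c,open("top1.pkl","wb"))
cv2.imwrite("pics/t2.png",cv2.resize(c["color"][160:260,220:400,::-1],None,fx=4,fy=4))
E
```

```text
time_s: 9.0
position: [0.5627, -0.2348, 0.0361]
tcp_rot: [[0.11, 0.994, -0.008], [0.994, -0.11, -0.002], [-0.003, -0.007, -1.0]]
force: [-1.6, 0.9, 3.5]
opening: 0.159
grasp_force: 30.0
shift [-0.0003  0.0006 -0.0939] rot [-0.43  0.15 -0.02] j [-33.   45.3  91.8  -0.5  43.2 -26.3] t 9.0
```

View pics/t2.png

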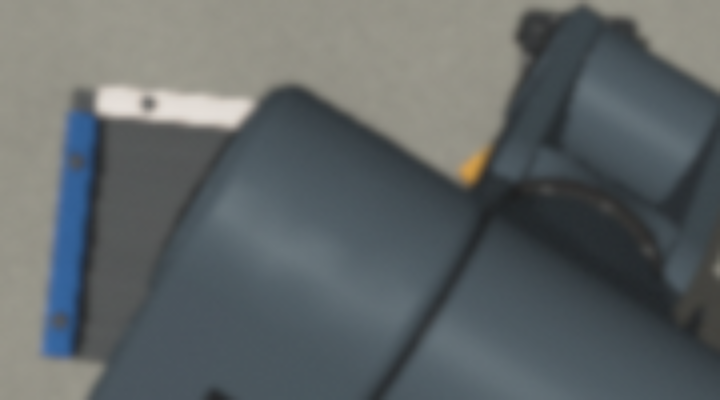

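The top view is mostly hidden by the arm, with only the square's corner peeking out at (475,165). The opening of 0.159, about 14 mm, matches the grip bar. Lift and carry.

Converted, -0.09 m / 0.8 = -0.1125, -0.08 m / 0.8 = -0.1.

```bash
python3 steer.py '[[[0, 0, -0.05], [0, 0, 0], 0], [[0, 0, -0.1], [0, 0, 0], 0], [[0, 0, -0.1125], [0, 0, 0], 0], [[0, 0, -0.1125], [0, 0, 0], 0]]'; python3 go.py .5461 .0218 .125 -51.78
```

```text
time_s: 9.45
position: [0.5641, -0.2351, 0.1271]
tcp_rot: [[0.11, 0.994, -0.005], [0.994, -0.11, -0.003], [-0.004, -0.005, -1.0]]
force: [0.8, 0.3, -3.9]
opening: 0.159
grasp_force: 30.1
shift [ 0.2534 -0.0462  0.0013] rot [-0.16  0.32 45.46] j [-32.9  37.5  89.5  -0.4  53.1 -26.4] t 9.45
```

Converted, 0.2534 m / 0.8 = 0.3168, 0.2 m / 0.8 = 0.25, 45.46 degrees / 180 = 0.2526.

```bash
python3 steer.py '[[[0.0625, -0.0125, 0], [0, 0.0011, 0.0444], 0], [[0.125, -0.025, 0], [0, 0.0011, 0.0889], 0], [[0.1875, -0.0375, 0], [0, 0.0011, 0.1333], 0], [[0.25, -0.05, 0], [0, 0.0011, 0.1778], 0], [[0.3168, -0.0578, 0], [0, 0.0011, 0.2222], 0], [[0.3168, -0.0578, 0], [0, 0.0017, 0.2526], 0], [[0.3168, -0.0578, 0], [0, 0.0017, 0.2526], 0], [[0.3168, -0.0578, 0], [0, 0.0017, 0.2526], 0], [[0.3168, -0.0578, 0], [0, 0.0017, 0.2526], 0], [[0.3168, -0.0578, 0], [0, 0.0017, 0.2526], 0]]'; python3 go.py .5461 .0218 .05 -51.78
python3 - <<'E'
from meas import *
from rig import bot, cams, telemetry
c=cams.capture("scene"); pickle.dump(c,open("s3.pkl","wb"))
cv2.imwrite("pics/s3.png",cv2.resize(c["color"][140:270,220:390,::-1],None,fx=4,fy=4))
E
```

```text
time_s: 10.45
position: [0.5454, 0.0209, 0.1253]
tcp_rot: [[0.786, 0.618, -0.006], [0.618, -0.786, 0.003], [-0.003, -0.006, -1.0]]
force: [-0.2, -0.3, -4.7]
opening: 0.154
grasp_force: 30.1
shift [0.0014 0.0002 0.0753] rot [-0.33  0.17 -0.07] j [-9.6 33.8 99.2  0.1 47.4 42.2] t 10.45
```

View pics/s3.png

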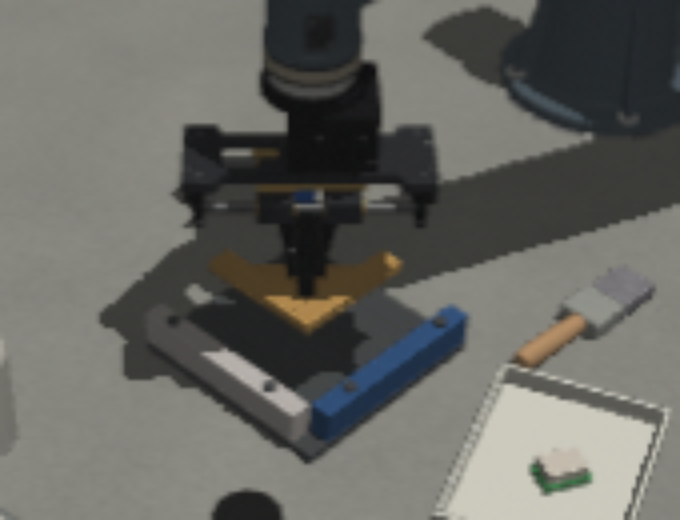

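The square hangs level over the plate with its corner at (308,330), pointing at the rail corner at (308,435). Lower it.

Converted, 0.08 m / 0.8 = 0.1, 0.078 m / 0.8 = 0.0975, -0.2 degrees / 180 = -0.0011.

```bash
python3 steer.py '[[[0.0013, 0, 0.05], [-0.0011, 0.0006, 0], 0], [[0.0013, 0, 0.085], [-0.0011, 0.0006, 0], 0], [[0.0013, 0, 0.0925], [-0.0011, 0.0006, 0], 0], [[0.0013, 0, 0.095], [-0.0011, 0.0006, 0], 0], [[0.0013, 0, 0.0975], [-0.0011, 0.0006, 0], 0], [[0.0013, 0, 0.1], [-0.0011, 0.0006, 0], 0], [[0.0013, 0, 0.1], [-0.0011, 0.0006, 0], 0], [[0.0013, 0, 0.1], [-0.0011, 0.0006, 0], 0]]'; python3 go.py .5661 .0375 .046 -51.78
```

```text
time_s: 11.3
position: [0.5462, 0.0231, 0.0465]
tcp_rot: [[0.786, 0.619, -0.0], [0.619, -0.786, 0.001], [0.0, -0.001, -1.0]]
force: [-0.2, -0.9, -3.2]
opening: 0.159
grasp_force: 30.1
shift [0.0245 0.001  0.0005] rot [-0.05 -0.02  0.01] j [-9.300e+00  4.150e+01  1.013e+02  1.000e-01  3.720e+01  4.240e+01] t 11.3
```

Converted, 0.026 m / 0.8 = 0.0325, 0.001 m / 0.8 = 0.0013.

```bash
python3 steer.py '[[[0, 0, 0.0025], [0, 0, 0], 0], [[0.0075, 0.0006, 0.0025], [0, 0, 0], 0], [[0.015, 0.0013, 0.0025], [0, 0, 0], 0], [[0.02, 0.0013, 0.0025], [0, 0, 0], 0], [[0.025, 0.0013, 0.0025], [0, 0, 0], 0], [[0.0275, 0.0013, 0.0025], [0, 0, 0], 0], [[0.03, 0.0013, 0.0025], [0, 0, 0], 0], [[0.0325, 0.0013, 0.0025], [0, 0, 0], 0], [[0.0325, 0.0013, 0.0025], [0, 0, 0], 0], [[0.0325, 0.0013, 0.0025], [0, 0, 0], 0]]'; python3 go.py .5661 .0375 .046 -51.78
python3 -c "
from rig import bot, cams, telemetry
s=telemetry.read_state();print(s['force'],s['moment'])"
```

```text
time_s: 12.3
position: [0.5628, 0.0381, 0.046]
tcp_rot: [[0.785, 0.62, -0.009], [0.62, -0.785, 0.0], [-0.007, -0.006, -1.0]]
force: [-12.2, -3.7, 17.1]
opening: 0.161
grasp_force: 30.2
shift [ 0.0022  0.0025 -0.    ] rot [-0.33  0.41  0.1 ] j [-7.4 42.4 98.4 -0.1 39.7 44.3] t 12.3
[-12.24651037  -3.70412588  17.09662946] [-0.63795858  1.42214561  0.00872854]
```

Converted, 0.0035 m / 0.8 = 0.0044, -0.001 m / 0.8 = -0.0013.

```bash
python3 steer.py '[[[0.0013, -0.0006, -0.0013], [0, 0, 0], 0], [[0.0025, -0.0013, -0.0013], [0, 0, 0], 0], [[0.0038, -0.0019, -0.0013], [0, 0, 0], 0], [[0.0044, -0.0025, -0.0013], [0, 0, 0], 0], [[0.0044, -0.0025, -0.0013], [0, 0, 0], 0], [[0.0044, -0.0025, -0.0013], [0, 0, 0], 0]]'; python3 go.py .5661 .0375 .046 -51.78
python3 - <<'E'
from rig import bot, cams, telemetry
from meas import *
s=telemetry.read_state();print(s['force'],s['moment'])
for n in("top","scene"):
    c=cams.capture(n);pickle.dump(c,open(n+"4.pkl","wb"))
    if n=="scene": cv2.imwrite("pics/s4.png",cv2.resize(c["color"][180:255,245:345,::-1],None,fx=7,fy=7))
E
```

```text
time_s: 12.9
position: [0.5631, 0.0391, 0.0461]
tcp_rot: [[0.783, 0.621, -0.013], [0.621, -0.784, -0.004], [-0.012, -0.005, -1.0]]
force: [-12.4, -13.6, 12.3]
opening: 0.157
grasp_force: 30.0
shift [0.0014 0.0031 0.0001] rot [-0.29  0.69  0.19] j [-7.2 42.5 98.2 -0.5 40.1 44.7] t 12.9
[-12.40708999 -13.57170643  12.30497641] [-2.39687674  1.76077879 -0.02153851]
```

View pics/s4.png

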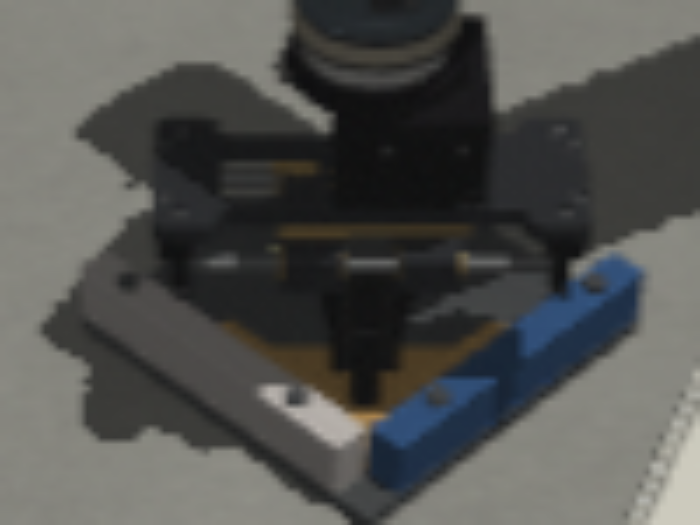

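Converted, 0.7 degrees / 180 = 0.0039.

```bash
cat > st.py <<'E'
from rig import bot, cams, telemetry
import numpy as np
s=telemetry.read_state();R=np.array(s['tcp_rot']);print("F",np.round(s['force'],1),"M",np.round(s['moment'],2),"yaw",np.degrees(np.arctan2(R[1,1],R[0,1])),"tilt",np.degrees(R[:2,2]),np.round(s['position'],4))
E
python3 steer.py '[[[0, 0, 0], [-0.0017, 0.0039, 0], 0], [[0, 0, 0], [-0.0017, 0.0039, 0], 0], [[0, 0, 0], [-0.0017, 0.0039, 0], 0], [[0, 0, 0], [-0.0017, 0.0039, 0], 0]]' >/dev/null; python3 st.py
python3 steer.py '[[[0, 0, 0], [0, 0, 0.0067], 0], [[0, 0, 0], [0, 0, 0.0067], 0], [[0, 0, 0], [0, 0, 0.0067], 0], [[0, 0, 0], [0, 0, 0.0067], 0]]' >/dev/null; python3 st.py
python3 steer.py '[[[0, 0, 0], [0, 0, -0.0133], 0], [[0, 0, 0], [0, 0, -0.0133], 0], [[0, 0, 0], [0, 0, -0.0133], 0], [[0, 0, 0], [0, 0, -0.0133], 0]]' >/dev/null; python3 st.py
```

```text
F [-10.8 -14.2  13.6] M [-2.51  2.12 -0.09] yaw -51.586081072923584 tilt [-0.02946583  0.00193391] [0.5629 0.039  0.046 ]
F [-10.3 -14.7  13.7] M [-2.34  2.02  0.5 ] yaw -52.62550506021773 tilt [-0.01837686 -0.03467517] [0.5629 0.039  0.046 ]
F [-11.5 -14.1  12.4] M [-2.53  2.04 -0.49] yaw -50.52818126903099 tilt [-0.00879211  0.04267687] [0.563  0.0391 0.046 ]
```

The ±1° twist met equal and opposite moments (±0.5 N·m) and the position did not change. That means the rails hold the square flush, with the neutral yaw at about −51.7°. Return there, settle and check.

Converted, 1.3 degrees / 180 = 0.0072.

```bash
python3 steer.py '[[[0, 0, 0], [0, 0, 0.0072], 0], [[0, 0, 0], [0, 0, 0.0072], 0], [[0, 0, 0], [0, 0, 0.0072], 0], [[0, 0, 0], [0, 0, 0.0072], 0], [[0, 0, 0], [0, 0, 0.0072], 0], [[0, 0, 0], [0, 0, 0.0072], 0], [[0, 0, 0], [0, 0, 0.0072], 0], [[0, 0, 0], [0, 0, 0.0072], 0]]' ; python3 st.py
python3 - <<'E'
from rig import bot, cams, telemetry
from meas import *
c=cams.capture("scene")
cv2.imwrite("pics/s5.png",cv2.resize(c["color"][190:255,260:330,::-1],None,fx=9,fy=9,interpolation=cv2.INTER_CUBIC))
# where should the square's edges appear if seated: corner top and arm ends (z=.02)
yaw=np.radians(-6.78);R=np.array([[np.cos(yaw),-np.sin(yaw)],[np.sin(yaw),np.cos(yaw)]])
for q in([75,75],[75,-35],[-35,75],[53,-35],[-35,53]):
    w=R@(np.array(q)/1e3)+[.5294,.00867]; print(q,(proj(c,[[*w,.02]])-[260,190])*9)
E
```

```text
time_s: 15.0
position: [0.563, 0.0391, 0.046]
tcp_rot: [[0.784, 0.62, -0.0], [0.62, -0.784, 0.0], [-0.0, -0.0, -1.0]]
force: [-11.1, -13.8, 12.4]
opening: 0.161
grasp_force: 30.0
F [-11.1 -13.8  12.4] M [-2.37  2.    0.07] yaw -51.65488829358235 tilt [-0.01118308  0.00235769] [0.563  0.0391 0.046 ]
[75, 75] [[328.34754298 502.23890127]]
[75, -35] [[109.8710319  349.79714566]]
[-35, 75] [[536.33833304 352.15666223]]
[53, -35] [[153.04875197 321.33839763]]
[-35, 53] [[491.36033638 323.23983549]]
```

View pics/s5.png

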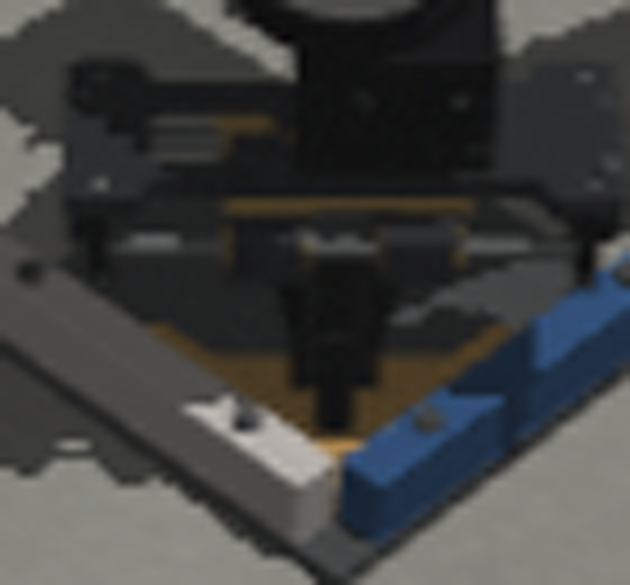

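The brass shows along both rails. The arms' inner ends are at about (155,325) and (505,325), against (153,321) and (491,323) predicted for a seated square, so I hand in.

```bash
python3 -c "
from rig import bot, cams, telemetry
print(bot.hand_in())"
```

```text
the job is handed in; nothing more can be done
None
```

I handed the job in at about 15 s, and no verdict came back: the wax block is in the tray, and the square is still gripped and pressed flush into the jig's corner, with about 10 N or more on each rail.

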